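Deburr the open sleeve

ROBOT

A 7-joint arm with a two-finger parallel gripper is mounted at the origin on the work surface. World frame = base frame: x ahead of the robot, y to its left, z up, the work surface at z = 0. Lengths are in mm, angles in rad, forces in N, time in s.
With the tool pointing down it reaches from about 400 to 925 mm from the base axis. Payload 4.1 kg.
Tool frame: the origin (TCP) lies midway between the tips of the shut fingers; the grasp point (between the pads) lies hold_point_z behind it (hold_point_z is the distance from the TCP to the grasp point, in mm); z points along the fingers, y is the line along which they close (so a half turn about z gives the same grasp; the last joint's range is limited). The gripper opens to 85 mm and grips with 20 to 120 N. Pads are 22 mm wide; open, the fingers measure 114 mm over their backs; the gripper's body (76 mm by 85 mm) begins 54 mm behind the grasp point. The pads swing forward as they close: fully open they stand 13 mm farther back than shut.
Start: joints at [1.168, 0.398, 0.045, 1.537, -0.019, 1.207, -0.051], TCP at [194.483, -620.258, 231.347] pointing down, gripper open.
Joint ranges: [-2.82, 2.82], [-0.49, 2.23], [-1.37, 1.46], [0, 2.46], [-1.36, 4.5], [0.23, 2], [-2.94, 2.94]. Speed limits (rad/s): [2.57, 2.57, 3.14, 3.14, 3.14, 3.14, 3.14].

INTERFACE

Orientations are given as a rotation vector (axis times angle).
In Python, from cell import * gives the robot as it stands. The module is installed in compiled form; this text tells all that it offers.
- The arm moves only by the tool jog_arm, never from a script. Its argument "moves" is a list that holds one entry, the list of rows, each a list of 7 numbers: the opening in per cent of the stroke, from 0 (shut) to 100 (fully open), then the shift along the tool's x, y, z in mm, then the turn, a rotation vector about the tool's x, y, z in degrees. In form: [[[gripper, dx, dy, dz, wx, wy, wz], ...]]. A call has exactly 10 rows; each row shifts and turns the commanded pose from where the row before left it, along the tool's axes as they then stand; what a row does not reach is not made up. A row lasts 1/8 s, in which the tool goes at most 62.5 mm and 10.7 degrees, less where a joint would pass 70% of its speed; a pose out of reach is approached as far as the arm can. A call is refused whole if a number of a shift passes 62.5 or a number of a turn 10.7, either way. A call with a gripper value outside its range is refused whole. The fingers move at their own pace and stop on an object; "force" is the grip in N (left out, the last holds). Time passes only in rows, so rows that do not move let the fingers close, or fill a call up. It gives the time, the measured TCP pose, the force, the opening and the grip force at its end, in the units of the state.
- sense(): the state, without advancing time (a new reading comes with each control period).
- read_camera(name): name is "scene" or "top" or "wrist"; returns the picture (420x560x3 uint8, red, green, blue); there is no depth.
- camera_params(name): a dict with "fx", "fy", "cx", "cy" (pixels), "rvec" (rotation vector, rad) and "tvec" (3), from world to camera coordinates, as OpenCV has them; the wrist camera has in their place "mount" (4x4, takes a point from camera to tool coordinates, whose origin is the TCP and whose axes are the flange's). Camera axes: x right, y down, z forward; pixel columns grow to the right and rows downward; lengths in mm; the calibration is good to about 2 mm. A picture is of the moment at which its call begins: read the wrist's pose just before it. camera_params takes no time and is no camera call.
- sign_off(): hands the job in; it is judged then, once.
The state is a dict: "t": time; "joint_pos": joint angles; "qvel": joint speeds; "joint_torque": joint torques, N m; "eef_pos": TCP position; "tool_rot": TCP orientation; "ft_force": force on the tool from outside, world axes, zero at the start; "ft_torque": the same for the moment, N m; "opening": finger opening in mm; "grasp_force": force on a finger pad.
Only numpy, scipy, OpenCV 4.12 (cv2) and the standard library are available. Lean on these libraries where they do the work, as an engineer would, in place of code of your own. Each camera call takes 0.05 s, during which the arm holds its last target. There are 200 camera calls.

TASK

Take the deburring tool with the square handle from its rest and, holding it in line with the leaning bore, run its cone blade with light, steady pressure once full circle round the inner edge of the sleeve that is still open: start at the side port and go clockwise, as seen looking into the bore, until you are back at the port. Then lift the blade clear and hang the tool upright in its slot in the rest again and let go; leave the capped sleeve, the stirring paddle, the beaker, dish, vial, bottle and jar alone.

Things in the scene. Friction and masses are not known exactly. Their poses are not given: they have to be found in the camera images.
- tool: Hand deburring tool, upright in one of the rest's slots. Origin: centre of its collar's underside; z up the tool's axis to the handle. Steel collar 40 mm diameter, z 0 to 6 mm; above it a grey handle 24 mm square (faces square to x and y), z 6 to 72 mm, to be gripped on two opposite faces. Below the collar hangs the blade. Mass 0.13 to 0.22 kg.
- blade: The tool's blade: steel shank 10 mm thick ending in a fluted cone, 16 mm diameter at 60 mm below the collar's underside, 6 mm at the tip, 85 mm below; any side works, the tool need not turn. Origin: pivot on the axis 4 mm below the collar; z up the shank. Sprung: swings about the pivot to any side, at most 0.15 rad, with 2.5 N m/rad (0.5 N per mm at the cone).
- blade_mid (a point): Point on the blade's axis halfway along the cone, where it is 11 mm in diameter; 72.5 mm below the collar's underside. Axes as the blade's.
- rest: White tool rest: base 90 x 200 mm, end walls, and a top plate 70 x 200 x 8 mm with its upper face 100 mm above the table; open at front and back. Origin: centre of its underside; y along its length, z up. Two round slots of 27 mm diameter at y = +50 and -50 mm; a tool hangs in one by its collar, which lies flat on the plate.
- slot_a (a point): Centre of the slot at y = +50 mm, on the upper face of the rest's plate.
- slot_b (a point): Centre of the slot at y = -50 mm, on the upper face of the rest's plate.
- paddle: A stirring paddle in the rest's other slot: same 40 mm collar (origin: centre of its underside, z up), but a slender round handle of 16 mm diameter, 81 mm tall, and a thin rod with a flat blade below. To be left alone.
- open_sleeve: The steel sleeve (tube) whose end is open: outside diameter 52, bore 44, length 112 mm, clamped firmly at a lean of 20 to 45 degrees in a tilting aluminium stand (base 130 x 120 mm, cheeks 115 mm high). Origin: on the bore's axis, 62 mm below the mouth, 100 mm above the table; z along the bore, out of the mouth; x towards the side port.
- open_mouth (a point): Centre of that sleeve's open mouth, in the plane of the rim. z: along the bore, outward; x: towards the side port, a stub pipe 12 mm thick that sticks out 21 mm from the sleeve's side, its axis 22 mm below the rim. The rim's inner edge has radius 22 mm. Clockwise, looking into the bore, runs from +x to -y, -x, +y.
- capped_mouth (a point): Same point and axes on the second sleeve, which stands in a stand of the same make: its mouth is closed by a white cap 57 mm in diameter with a pull tab 15 mm high on top. Finished work, to be left alone.
- capped: The stand that holds the capped sleeve, with the sleeve. Origin: centre of the underside of its base, 130 x 120 mm; the sleeve's tilt pivot is 100 mm above.
- beaker: A bystander, to be left where it is: clear beaker, 76 mm diameter, 85 mm tall. Origin: centre of its underside (as for those below).
- wash_bottle: A bystander, to be left where it is: white plastic bottle, 66 mm diameter, 160 mm tall.
- dish: A bystander, to be left where it is: small white porcelain dish, 60 mm diameter, 22 mm high.
- vial: A bystander, to be left where it is: small glass vial with a black cap, 26 mm diameter, 50 mm tall.
- jar: A bystander, to be left where it is: amber glass jar, 60 mm diameter, 85 mm tall.

How it is judged (in metres and radians):
On the way, in this order (a step that is already met when the one before it is completed fails the run):
1. the blade's flank bears lightly on the edge of the open bore, in line with the bore, at the side port (x of blade_mid in the frame of open_mouth above 0.012 m and y of blade_mid in the frame of open_mouth between -0.0065 and 0.0065 m and z of blade_mid in the frame of open_mouth between -0.01 and 0.01 m and contact force between blade and open_sleeve between 0.3 and 10 N and angle between the z axis of blade and the z axis of open_mouth, either way round below 0.3 rad), for 0.15 s.
2. the blade's flank bears lightly on the edge of the open bore, in line with the bore, an eighth of a turn clockwise (x of blade_mid in the frame of open_mouth above 0.008 m and y of blade_mid in the frame of open_mouth below -0.008 m and z of blade_mid in the frame of open_mouth between -0.01 and 0.01 m and contact force between blade and open_sleeve between 0.3 and 10 N and angle between the z axis of blade and the z axis of open_mouth, either way round below 0.3 rad), for 0.15 s.
3. the blade's flank bears lightly on the edge of the open bore, in line with the bore, a quarter turn (y of blade_mid in the frame of open_mouth below -0.012 m and x of blade_mid in the frame of open_mouth between -0.0065 and 0.0065 m and z of blade_mid in the frame of open_mouth between -0.01 and 0.01 m and contact force between blade and open_sleeve between 0.3 and 10 N and angle between the z axis of blade and the z axis of open_mouth, either way round below 0.3 rad), for 0.15 s.
4. the blade's flank bears lightly on the edge of the open bore, in line with the bore, three eighths (x of blade_mid in the frame of open_mouth below -0.008 m and y of blade_mid in the frame of open_mouth below -0.008 m and z of blade_mid in the frame of open_mouth between -0.01 and 0.01 m and contact force between blade and open_sleeve between 0.3 and 10 N and angle between the z axis of blade and the z axis of open_mouth, either way round below 0.3 rad), for 0.15 s.
5. the blade's flank bears lightly on the edge of the open bore, in line with the bore, opposite the port (x of blade_mid in the frame of open_mouth below -0.012 m and y of blade_mid in the frame of open_mouth between -0.0065 and 0.0065 m and z of blade_mid in the frame of open_mouth between -0.01 and 0.01 m and contact force between blade and open_sleeve between 0.3 and 10 N and angle between the z axis of blade and the z axis of open_mouth, either way round below 0.3 rad), for 0.15 s.
6. the blade's flank bears lightly on the edge of the open bore, in line with the bore, five eighths (x of blade_mid in the frame of open_mouth below -0.008 m and y of blade_mid in the frame of open_mouth above 0.008 m and z of blade_mid in the frame of open_mouth between -0.01 and 0.01 m and contact force between blade and open_sleeve between 0.3 and 10 N and angle between the z axis of blade and the z axis of open_mouth, either way round below 0.3 rad), for 0.15 s.
7. the blade's flank bears lightly on the edge of the open bore, in line with the bore, three quarters (y of blade_mid in the frame of open_mouth above 0.012 m and x of blade_mid in the frame of open_mouth between -0.0065 and 0.0065 m and z of blade_mid in the frame of open_mouth between -0.01 and 0.01 m and contact force between blade and open_sleeve between 0.3 and 10 N and angle between the z axis of blade and the z axis of open_mouth, either way round below 0.3 rad), for 0.15 s.
8. the blade's flank bears lightly on the edge of the open bore, in line with the bore, seven eighths (x of blade_mid in the frame of open_mouth above 0.008 m and y of blade_mid in the frame of open_mouth above 0.008 m and z of blade_mid in the frame of open_mouth between -0.01 and 0.01 m and contact force between blade and open_sleeve between 0.3 and 10 N and angle between the z axis of blade and the z axis of open_mouth, either way round below 0.3 rad), for 0.15 s.
9. the blade's flank bears lightly on the edge of the open bore, in line with the bore, back at the side port (all of step 1), for 0.15 s.
At the end, for the whole second after the job is handed in: The edge having been run round once, the tool hangs upright and released in a slot of the rest (10 mm of its centre, collar within 4 mm of the plate, 3.4 degrees); the open mouth is within 6 mm, the capped one 4 mm, the paddle 15 mm and each bystander 25 mm of its start ((horizontal distance between tool and slot_a below 0.01 m or horizontal distance between tool and slot_b below 0.01 m) and z of tool in the frame of rest between 0.096 and 0.104 m and angle between tool's own z axis and vertical below 0.06 rad and linear speed of tool below 0.02 m/s and contact force between the fingers and tool below 0.1 N and distance of open_mouth from where it was at the start of the episode below 0.006 m and distance of capped_mouth from where it was at the start of the episode below 0.004 m and distance of paddle from where it was at the start of the episode below 0.015 m and distance of each of beaker, wash_bottle, jar, dish, vial from where it was at the start of the episode below 0.025 m); the robot touches nothing.
It fails at once if the blade is forced hard against the sleeve (over 15 N) (contact force between blade and open_sleeve above 15 N).
It fails at once if the capped sleeve or its stand is struck or pressed (over 2 N) (contact force between capped and anything else above 2 N).
It fails at once if the open sleeve is shifted in its clamp (over 8 mm) (distance of open_mouth from where it was at the start of the episode above 0.008 m).
It fails at once if the stirring paddle or a bystander is displaced (over 25 mm) (distance of any of paddle, beaker, wash_bottle, jar, dish, vial from where it was at the start of the episode above 0.025 m).
It also fails if it takes over 72 s, if anything falls off the work surface, if the arm or the gripper's body presses on something with over 40 N, if the wrist force passes 120 N, or if a joint passes its speed limit or range.

## Working session

There is one attempt and no reset: what is moved stays moved. The work goes in short steps, Python scripts to look and compute and a tool call to move; the robot and the scene stay as the last step left them, time stands still between calls to the robot, and variables do not carry over. Pictures are saved under pics/ and viewed, at most 10 in all, crops included, and the job is handed in when it is done.

Besides the shell and the picture viewer there is one more tool, called after ">>>" as name(argument=value, ...) on one line, values as JSON. jog_arm: Moves the arm, as the interface text tells. Its arguments: {"type":"object","properties":{"moves":{"type":"array","items":{"type":"array","items":{"type":"array","items":{"type":"number"}}}},"force":{"type":"number"}},"required":["moves"]}

```bash
mkdir -p pics; python3 - <<'E'
from cell import *
import cv2
s=sense();print({k:s[k] for k in s})
for n in ("scene","top"):
    im=read_camera(n);cv2.imwrite(f"pics/{n}0.png",cv2.resize(im[:,:,::-1],(800,600),interpolation=cv2.INTER_CUBIC));cv2.imwrite(f"pics/{n}raw.png",im[:,:,::-1]);print(camera_params(n))
print(camera_params("wrist"))
E
```

```text
{'t': 0.0, 'joint_pos': array([ 1.16797104,  0.39917269,  0.04500745,  1.53784275, -0.01870992,
        1.20686332, -0.05069235]), 'qvel': array([ 0.00223612, -0.00115749,  0.0007523 ,  0.00044207,  0.00039069,
        0.00030116,  0.00053113]), 'joint_torque': array([-2.39895771e-04, -4.75122392e+01,  1.36446308e+00, -2.54223526e+01,
        1.15898470e-02,  9.32581461e-03,  6.79621436e-06]), 'eef_pos': array([ 194.32217978, -619.64038184,  230.2919449 ]), 'tool_rot': array([-3.10357618e+00, -4.75357296e-01,  6.13122472e-04]), 'ft_force': array([ 0.07574651, -0.15133498,  0.72968747]), 'ft_torque': array([-0.03452359, -0.02934565, -0.00326249]), 'grasp_force': 0.0, 'opening': 85.37701020901338}
{'fx': 538.6310555427301, 'fy': 538.6310555427301, 'cx': 265.33231270854884, 'cy': 214.03888407852693, 'rvec': array([ 0.78653264,  2.41442204, -1.29084584]), 'tvec': array([ 452.78842176,  -97.93460657, 1571.53393387])}
{'fx': 410.5256691348559, 'fy': 410.5256691348559, 'cx': 276.4390713583427, 'cy': 201.1045219477132, 'rvec': array([ 2.14447761, -2.15331921,  0.09706391]), 'tvec': array([  29.25687236,  569.19590175, 1038.42547928])}
{'fx': 318.6551481944926, 'fy': 318.6551481944926, 'cx': 278.7917986021679, 'cy': 207.6190394757618, 'mount': array([[ 8.31037801e-04, -9.46011193e-01, -3.24132892e-01,
         8.25100055e+01],
       [ 9.99999328e-01,  5.24258762e-04,  1.03378150e-03,
        -4.99131253e-01],
       [-8.08039358e-04, -3.24133533e-01,  9.46010994e-01,
        -1.42066764e+02],
       [ 0.00000000e+00,  0.00000000e+00,  0.00000000e+00,
         1.00000000e+00]])}
```

View pics/scene0.png

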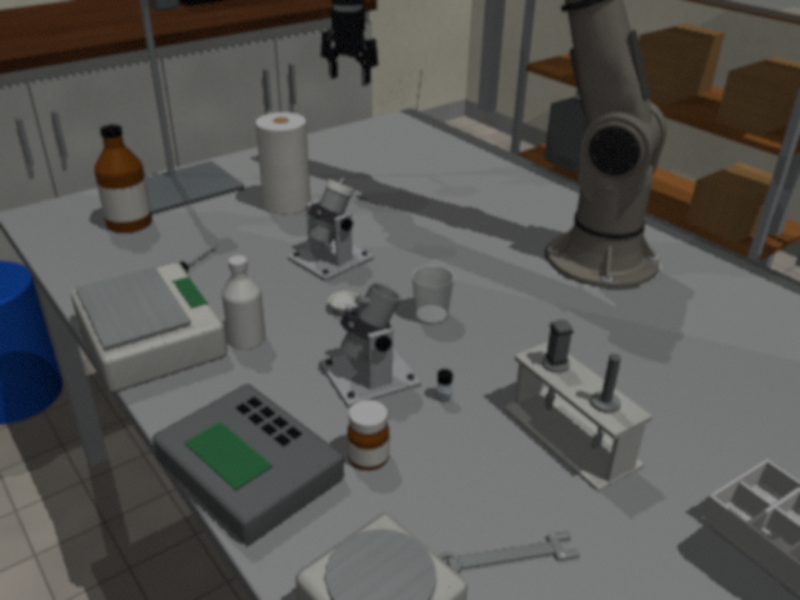

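View pics/top0.png

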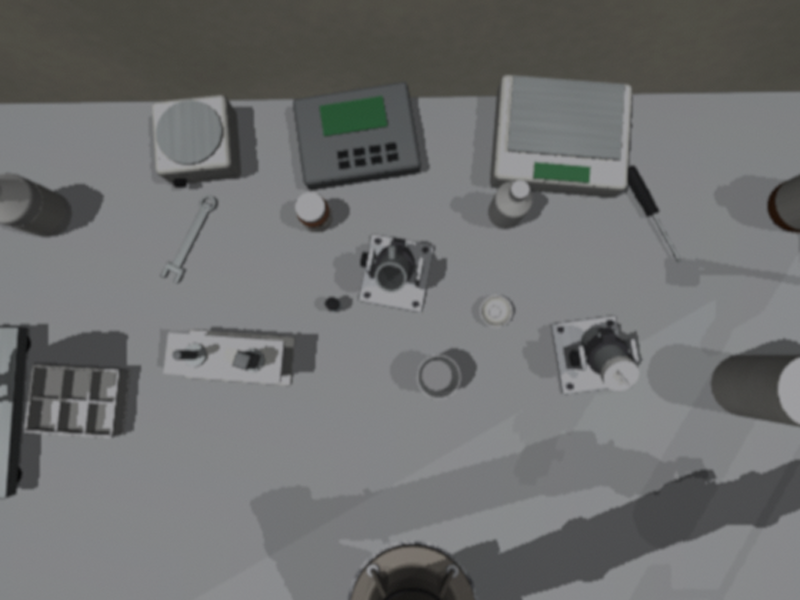

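```bash
python3 -c "
import cell
print([ (n,getattr(cell,n)) for n in dir(cell) if not n.startswith('__')])"
```

```text
[('IKError', <class 'cell.IKError'>), ('camera_params', <function make.<locals>.<lambda> at 0x7f9d5b178680>), ('hold_point_z', 18.700000000000003), ('read_camera', <function make.<locals>.drawn_camera at 0x7f9d5b1780e0>), ('sense', <function make.<locals>.<lambda> at 0x7f9d5b1785e0>), ('sign_off', <function connect.<locals>.done at 0x7f9d5b0eb7e0>)]
```

```bash
cat > lib.py <<'E'
import numpy as np,cv2
from scipy.spatial.transform import Rotation as R
from cell import *
def proj(n,P):
    c=camera_params(n);K=np.array([[c['fx'],0,c['cx']],[0,c['fy'],c['cy']],[0,0,1]])
    return cv2.projectPoints(np.float64(P).reshape(-1,1,3),c['rvec'],c['tvec'],K,None)[0][:,0]
def ray(n,uv):
    c=camera_params(n);Rm=cv2.Rodrigues(c['rvec'])[0];o=-Rm.T@c['tvec']
    d=Rm.T@np.array([(uv[0]-c['cx'])/c['fx'],(uv[1]-c['cy'])/c['fy'],1]);return o,d
def atz(n,uv,z):
    o,d=ray(n,uv);return o+d*(z-o[2])/d[2]
E
python3 - <<'E'
from lib import *
t=cv2.imread('pics/topraw.png');s=cv2.imread('pics/sceneraw.png')
def crop(im,x,y,w,h,f):return cv2.resize(im[y:y+h,x:x+w],None,fx=f,fy=f,interpolation=cv2.INTER_CUBIC)
a=crop(t,245,155,66,50,6);b=crop(s,220,190,80,50*80//66,4.95)
c=crop(t,110,225,100,50,3.96);d=crop(s,350,215,110,130,2.8)
W=np.zeros((600,800,3),np.uint8)
for im,x,y in((a,0,0),(b,400,0),(c,0,305),(d,400,305)):
    h=min(im.shape[0],600-y);w=min(im.shape[1],800-x);W[y:y+h,x:x+w]=im[:h,:w]
cv2.imwrite('pics/m1.png',W)
q=.7
for nm,p,z in(('base corners',(372,236),5),('',(434,243),5),('',(426,310),5),('',(360,303),5),('mouth',(392,276),158),('toolcollar',(250,362),106),('toolhandle top',(246,360),172),('padcollar',(193,354),106)):
    print(nm,atz('top',(p[0]*q,p[1]*q),z).round(0))
E
```

```text
base corners [671.  71.   5.]
 [657. -46.   5.]
 [530. -30.   5.]
 [543.  93.   5.]
mouth [573.  28. 158.]
toolcollar [435. 270. 106.]
toolhandle top [439. 259. 172.]
padcollar [449. 368. 106.]
```

View pics/m1.png

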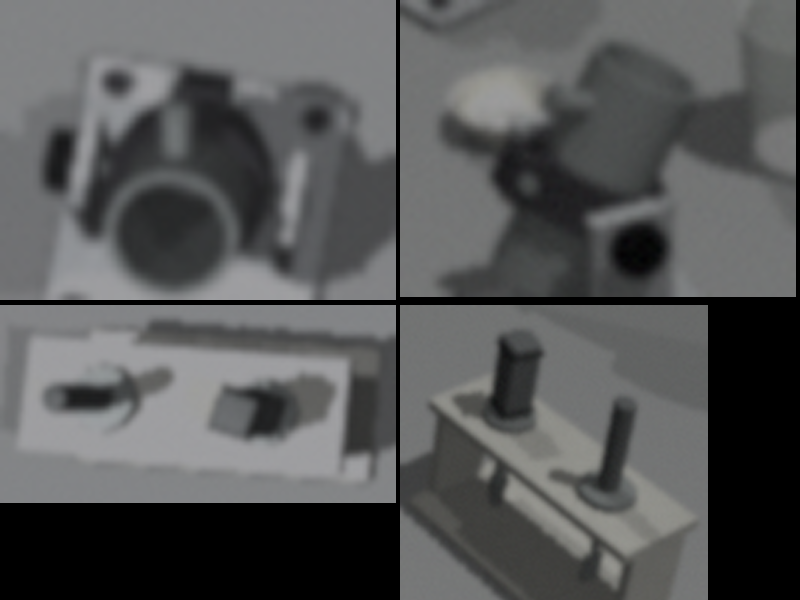

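```bash
cat >> lib.py <<'E'
def pose():
    s=sense();return np.array(s['eef_pos']),R.from_rotvec(s['tool_rot'])
def rows(p,r,wps,g):
    """wps: list of (pos,Rot,nrows); prints rounded rows, integrating rounded values"""
    out=[]
    for P,Q,n in wps:
        p0,r0=p,r;dr=(r0.inv()*Q).as_rotvec()
        for i in range(1,n+1):
            tp=p0+(np.array(P)-p0)*i/n;tr=r0*R.from_rotvec(dr*i/n)
            d=np.round(r.inv().apply(tp-p),1);w=np.round(np.degrees((r.inv()*tr).as_rotvec()),1)
            out.append([g,*d.tolist(),*w.tolist()]);p=p+r.apply(d);r=r*R.from_rotvec(np.radians(w))
    for i in range(0,len(out),10):
        o=out[i:i+10];o+=[[g]+[0]*6]*(10-len(o));print('CALL',str(o).replace(' ','').replace('.0,',',').replace('.0]',']'))
    a=np.array(out);print('max shift',np.linalg.norm(a[:,1:4],axis=1).max().round(1),'turn',np.linalg.norm(a[:,4:],axis=1).max().round(1))
    return p,r
def down(az):  # tool z down, tool x at azimuth az deg
    a=np.radians(az);x=np.array([np.cos(a),np.sin(a),0]);z=np.array([0,0,-1.]);return R.from_matrix(np.c_[x,np.cross(z,x),z])
E
python3 - <<'E'
from lib import *
q=.7
print('roll',atz('scene',(285*q,205*q),0),atz('top',(800*q,390*q),250))
# open sleeve mouth / port / tool quick
m=(245+172/6,155+230/6);print('mouth',atz('top',m,152))
p=np.array([194.483,-620.258,231.347]);r=R.from_rotvec(sense()['tool_rot'])
W=[((220,-580,400),down(17.4),4),((400,-380,400),down(40),5),((480,-150,400),down(60),4),((480,80,340),down(80),4),((437,262,290),down(90),3)]
rows(p,r,W,100)
E
```

```text
roll [ 398.64161694 -589.61448956    0.        ] [ 395.78520278 -546.380006    250.        ]
mouth [573.67455493  30.21454894 152.        ]
CALL [[100,9.1,-7.8,-42.2,-0,0,0],[100,9.1,-7.7,-42.1,-0.1,0,0],[100,9.1,-7.7,-42.2,0,0,0],[100,9.1,-7.7,-42.1,-0,0,0],[100,46.3,-27.4,-0,-0,0,-4.5],[100,48.3,-23.7,-0,-0,0,-4.5],[100,50.1,-19.8,-0,-0,0,-4.6],[100,51.4,-15.7,-0.1,-0,0,-4.5],[100,52.6,-11.7,0,-0,0,-4.5],[100,52.3,-31.2,0,-0,0,-5]]
CALL [[100,54.8,-26.5,0,-0,0,-5],[100,56.9,-21.6,0,-0,0,-5],[100,58.5,-16.6,0,-0,0,-5],[100,49.8,-28.7,15,-0,0,-5],[100,52.1,-24.3,15,-0,0,-5],[100,54.1,-19.7,15,-0,0,-5],[100,55.5,-14.9,15,-0,0,-5],[100,57.3,-24.6,16.7,-0,0,-3.3],[100,58.6,-21.3,16.6,-0,0,-3.4],[100,59.7,-17.8,16.7,-0,0,-3.3]]
max shift 64.6 turn 5.0
```

>>> jog_arm(moves=[[[100, 9, -8, -42, 0, 0, 0], [100, 9, -8, -42, 0, 0, 0], [100, 9, -8, -42, 0, 0, 0], [100, 9, -8, -42, 0, 0, 0], [100, 46.3, -27.4, 0, 0, 0, -4.5], [100, 48.3, -23.7, 0, 0, 0, -4.5], [100, 50.1, -19.8, 0, 0, 0, -4.5], [100, 51.4, -15.7, 0, 0, 0, -4.5], [100, 52.6, -11.7, 0, 0, 0, -4.5], [100, 52.3, -31.2, 0, 0, 0, -5]]])

```text
t: 1.35
eef_pos: [420.7, -320.2, 398.3]
tool_rot: [-2.901, -1.204, 0.0]
ft_force: [0.5, 0.3, -0.2]
opening: 85.5
grasp_force: 0.0
```

>>> jog_arm(moves=[[[100, 54.8, -26.5, 0, 0, 0, -5], [100, 56.9, -21.6, 0, 0, 0, -5], [100, 58.5, -16.6, 0, 0, 0, -5], [100, 49.8, -28.7, 15, 0, 0, -5], [100, 52.1, -24.3, 15, 0, 0, -5], [100, 54.1, -19.7, 15, 0, 0, -5], [100, 55.5, -14.9, 15, 0, 0, -5], [100, 54, -24, 16, 0, 0, -3.3], [100, 54, -21, 16, 0, 0, -3.4], [100, 54, -18, 16, 0, 0, -3.3]]])

```text
t: 2.6
eef_pos: [435.9, 250.7, 290.6]
tool_rot: [2.221, 2.221, -0.0]
ft_force: [1.0, -0.2, -0.0]
opening: 85.2
grasp_force: 0.0
```

```bash
cat >> lib.py <<'E'
def wcam(s):
    c=camera_params('wrist');M=np.array(c['mount']);T=np.eye(4);T[:3,:3]=R.from_rotvec(s['tool_rot']).as_matrix();T[:3,3]=s['eef_pos']
    return c,T@M
def wshot(name):
    s=sense();im=read_camera('wrist');c,T=wcam(s);np.save(f'pics/{name}.npy',T)
    cv2.imwrite(f'pics/{name}raw.png',im[:,:,::-1]);cv2.imwrite(f'pics/{name}.png',cv2.resize(im[:,:,::-1],(800,600),interpolation=cv2.INTER_CUBIC))
def wray(T,uv):
    c=camera_params('wrist');return T[:3,3],T[:3,:3]@np.array([(uv[0]-c['cx'])/c['fx'],(uv[1]-c['cy'])/c['fy'],1])
def watz(T,uv,z):
    o,d=wray(T,uv);return o+d*(z-o[2])/d[2]
def wproj(T,P):
    c=camera_params('wrist');q=(np.atleast_2d(P)-T[:3,3])@T[:3,:3];return q[:,:2]/q[:,2:]*c['fx']+[c['cx'],c['cy']]
E
python3 -c "
from lib import *
wshot('w1');print(sense()['t'],sense()['eef_pos'],sense()['tool_rot'],pose()[1].as_matrix().round(2))"
```

```text
2.65 [430.67475127 259.14059992 289.08413838] [-2.20145041e+00 -2.23110906e+00 -1.03002863e-03] [[-0.01  1.   -0.  ]
 [ 1.    0.01  0.01]
 [ 0.01 -0.   -1.  ]]
```

View pics/w1.png

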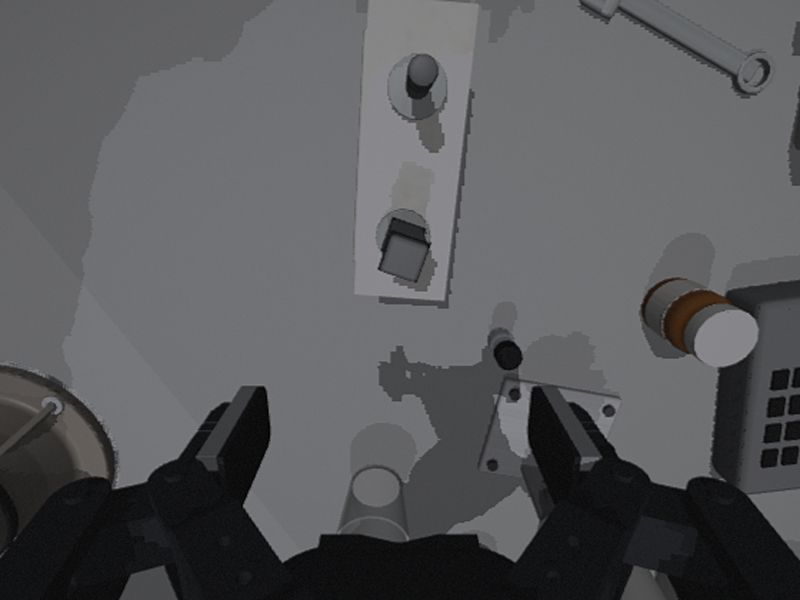

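```bash
python3 - <<'E'
from lib import *
T=np.load('pics/w1.npy');q=.7
f=lambda u,v,z:watz(T,(u*q,v*q),z)
C=[f(*c,172)[:2] for c in((392,231),(430,243),(417,282),(380,270))]
print(np.round(C,1),np.mean(C,0));
for i in range(4):
    d=C[(i+1)%4]-C[i];print(np.linalg.norm(d).round(1),np.degrees(np.arctan2(d[1],d[0])).round(1))
print('paddle top',f(423,66,181),'collar',f(417,86,106),'tool collar',f(403,235,106))
K=[f(*c,100)[:2] for c in((355,293),(446,300),(478,3))];print(np.round(K,1))
im=cv2.imread('pics/w1raw.png');c=im[130:220,235:335];cv2.imwrite('pics/w1c.png',cv2.resize(c,(800,720),interpolation=cv2.INTER_CUBIC)[:600])
E
```

```text
[[431.3 284.8]
 [453.4 277.8]
 [446.1 254.1]
 [424.1 261.5]] [438.70304322 269.53863137]
23.2 -17.6
24.8 -106.9
23.3 161.4
24.4 72.8
paddle top [447.13206983 369.28595682 181.        ] collar [447.07012326 367.9155474  106.        ] tool collar [438.31660305 269.35921427 106.        ]
[[401.6 223. ]
 [471.9 217.3]
 [485.2 416.5]]
```

View pics/w1c.png

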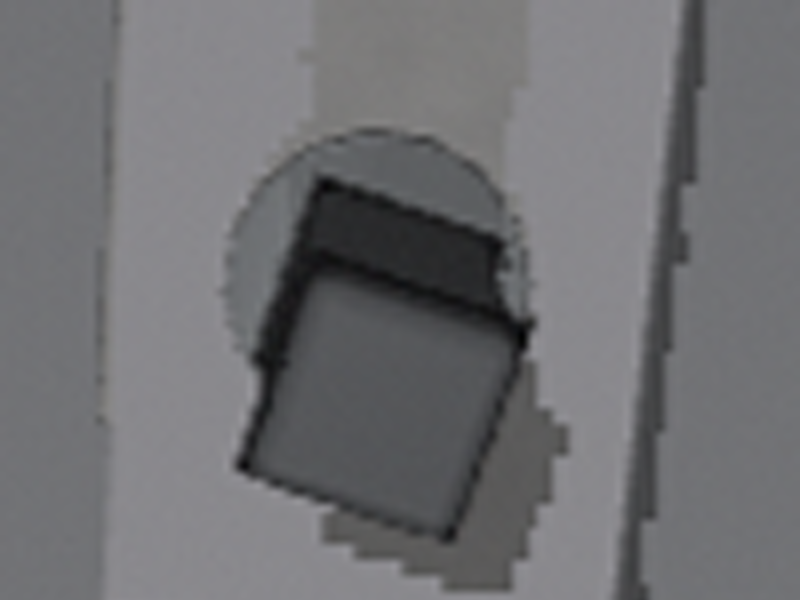

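```bash
cat >> lib.py <<'E'
def integ(p,r,rws):
    for w in rws:
        p=p+r.apply(w[1:4]);r=r*R.from_rotvec(np.radians(w[4:]))
    return p,r
E
python3 - <<'E'
from lib import *
A=[[100,9,-8,-42,0,0,0]]*4+[[100,46.3,-27.4,0,0,0,-4.5],[100,48.3,-23.7,0,0,0,-4.5],[100,50.1,-19.8,0,0,0,-4.5],[100,51.4,-15.7,0,0,0,-4.5],[100,52.6,-11.7,0,0,0,-4.5],[100,52.3,-31.2,0,0,0,-5]]
B=[[100,54.8,-26.5,0,0,0,-5],[100,56.9,-21.6,0,0,0,-5],[100,58.5,-16.6,0,0,0,-5],[100,49.8,-28.7,15,0,0,-5],[100,52.1,-24.3,15,0,0,-5],[100,54.1,-19.7,15,0,0,-5],[100,55.5,-14.9,15,0,0,-5],[100,54,-24,16,0,0,-3.3],[100,54,-21,16,0,0,-3.4],[100,54,-18,16,0,0,-3.3]]
p,r=integ(np.array([194.483,-620.258,231.347]),R.from_rotvec([-3.10357618e+00, -4.75357296e-01,0]),A+B)
print(p,r.as_rotvec(),sense()['eef_pos'],np.degrees(np.arctan2(*r.as_matrix()[1::-1,0])))
rows(p,r,[((438.5,269.5,225),down(72.5),3),((438.5,269.5,125),down(72.5),5)],100)
E
```

```text
[436.64254609 249.12179453 292.84737511] [-2.22202836e+00 -2.21877295e+00 -1.69302307e-03] [430.67475127 259.14059992 289.08413838] 89.91598225158782
CALL [[100,6.8,0.6,22.6,-0,-0,5.8],[100,6.7,-0,22.7,-0,-0.1,5.8],[100,6.8,-0.8,22.6,-0,0,5.8],[100,0,0,20,-0,0,0],[100,0,0,20,-0,0,0],[100,0,0,20,-0,0,0],[100,0,0,20,-0,0,0],[100,0,0,20,-0,0,0],[100,0,0,0,0,0,0],[100,0,0,0,0,0,0]]
max shift 23.7 turn 5.8
```

>>> jog_arm(moves=[[[100, 6.8, 0.6, 22.6, 0, 0, 5.8], [100, 6.7, 0, 22.7, 0, 0, 5.8], [100, 6.8, -0.8, 22.6, 0, 0, 5.8], [100, 0, 0, 10, 0, 0, 0], [100, 0, 0, 5, 0, 0, 0], [100, 0, 0, 0, 0, 0, 0], [100, 0, 0, 0, 0, 0, 0], [100, 0, 0, 0, 0, 0, 0], [100, 0, 0, 0, 0, 0, 0], [100, 0, 0, 0, 0, 0, 0]]])

```text
t: 3.9
eef_pos: [438.7, 269.5, 208.5]
tool_rot: [2.533, 1.858, 0.0]
ft_force: [-0.7, 0.6, -0.1]
opening: 85.7
grasp_force: 0.0
```

```bash
python3 - <<'E'
from lib import *
T=np.load('pics/w1.npy');print((T@np.linalg.inv(np.array(camera_params('wrist')['mount'])))[:3,3])
wshot('w2');s=sense();print(s['eef_pos'],np.linalg.norm(s['qvel']),pose()[1].as_matrix().round(3))
T=np.load('pics/w2.npy');im=cv2.imread('pics/w2raw.png')
o=np.array([438.5,269.4]);a=np.radians(72.5+45+np.arange(4)*90);P=np.c_[o[0]+12*2**.5*np.cos(a),o[1]+12*2**.5*np.sin(a),[172]*4]
uv=wproj(T,P);print(uv)
x,y=(uv.mean(0)-[60,45]).astype(int);print(x,y)
c=cv2.resize(im[max(y,0):y+90,max(x,0):x+120],None,fx=6,fy=6,interpolation=cv2.INTER_CUBIC)
for q in (uv-[max(x,0),max(y,0)])*6: cv2.circle(c,tuple(int(v) for v in q),4,(0,0,255),-1)
cv2.imwrite('pics/w2c.png',c)
E
```

```text
[435.87664163 250.97487733 290.57887926]
[438.63105391 269.50310789 208.4362006 ] 0.0033070909880509674 [[ 0.3    0.954  0.   ]
 [ 0.954 -0.3   -0.   ]
 [-0.     0.    -1.   ]]
[[260.24493384 223.57268108]
 [260.92958017 259.14888991]
 [299.19663531 259.1805471 ]
 [300.06347134 223.60758915]]
220 196
```

View pics/w2c.png

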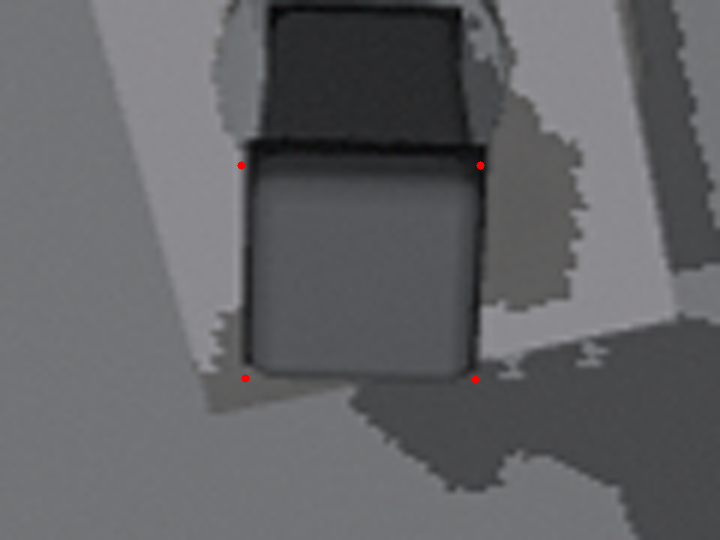

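>>> jog_arm(moves=[[[100, 1, 0, 20, 0, 0, 0], [100, 0, 0, 25, 0, 0, 0], [100, 0, 0, 20, 0, 0, 0], [100, 0, 0, 13, 0, 0, 0], [100, 0, 0, 5, 0, 0, 0], [100, 0, 0, 0, 0, 0, 0], [0, 0, 0, 0, 0, 0, 0], [0, 0, 0, 0, 0, 0, 0], [0, 0, 0, 0, 0, 0, 0], [0, 0, 0, 0, 0, 0, 0]]], force=70)

```text
t: 5.2
eef_pos: [439.2, 270.5, 125.7]
tool_rot: [2.533, 1.857, 0.001]
ft_force: [0.3, 0.2, 2.5]
opening: 23.2
grasp_force: 68.4
```

```bash
python3 - <<'E'
from lib import *
s=sense();print(s['eef_pos'],s['tool_rot'],s['opening'],s['grasp_force'],s['ft_force'])
# open sleeve from top image: mouth & port & pivot estimation by fit of points
E
```

```text
[439.23569299 270.485424   125.7466382 ] [2.53307952e+00 1.85746881e+00 9.64807903e-04] 23.183550363585013 68.39518189430237 [0.30385415 0.20027084 2.52545453]
```

>>> jog_arm(moves=[[[0, 0, 0, -8, 0, 0, 0], [0, 0, 0, -15, 0, 0, 0], [0, 0, 0, -20, 0, 0, 0], [0, 0, 0, -25, 0, 0, 0], [0, 0, 0, -25, 0, 0, 0], [0, 0, 0, -25, 0, 0, 0], [0, 0, 0, -25, 0, 0, 0], [0, 0, 0, -20, 0, 0, 0], [0, 0, 0, -12, 0, 0, 0], [0, 0, 0, -5, 0, 0, 0]]])

```text
t: 6.45
eef_pos: [438.9, 270.6, 306.2]
tool_rot: [2.533, 1.858, 0.001]
ft_force: [0.6, 0.3, -2.8]
opening: 23.6
grasp_force: 68.5
```

```bash
python3 - <<'E'
from lib import *
def tri(a,b):
    o1,d1=ray('top',a);o2,d2=ray('scene',b)
    t=np.linalg.lstsq(np.c_[d1,-d2],o2-o1,rcond=None)[0];p,q=o1+t[0]*d1,o2+t[1]*d2;return (p+q)/2,np.linalg.norm(p-q)
m=tri((273.7,193.3),(268.5,205.2));pt=tri((275,172.5),(252.7,209.2));print(m,pt)
print(sense()['eef_pos'],sense()['tool_rot'],sense()['ft_force'],sense()['opening'])
b=np.array([600,22.]);best=[]
for th in range(20,46,5):
  for az in(165,):
    v=np.array([np.sin(np.radians(th))*np.cos(np.radians(az)),np.sin(np.radians(th))*np.sin(np.radians(az)),np.cos(np.radians(th))])
    M=np.array([600,22,100])+62*v;x=-np.array([np.cos(np.radians(az))*np.cos(np.radians(th)),np.sin(np.radians(az))*np.cos(np.radians(th)),-np.sin(np.radians(th))])
    print(th,M.round(),proj('top',M).round(1),proj('scene',M).round(1),(M-22*v+47*x).round(),proj('top',M-22*v+47*x).round(1),proj('scene',M-22*v+47*x).round(1))
E
```

```text
(array([574.10253454,  30.42574511, 148.01213104]), np.float64(0.4986828433074401)) (array([619.53056713,  29.11416793, 154.84200457]), np.float64(7.0299623853471))
[438.88398952 270.63794833 306.15414923] [2.53296799e+00 1.85784806e+00 1.36170017e-03] [ 0.64021696  0.3423216  -2.75011175] 23.579491143397256
20 [580.  27. 158.] [[274.8 190.5]] [[265.6 201.5]] [629.  14. 154.] [[280.5 169.5]] [[243.4 207.8]]
25 [575.  29. 156.] [[274.2 192.7]] [[267.7 201.8]] [625.  15. 156.] [[279.9 171.3]] [[245.5 206.5]]
30 [570.  30. 154.] [[273.7 194.8]] [[269.8 202.4]] [620.  17. 158.] [[279.4 173.2]] [[247.6 205.2]]
35 [566.  31. 151.] [[273.3 196.8]] [[271.7 203.1]] [615.  18. 160.] [[278.8 175.2]] [[249.8 204.2]]
40 [562.  32. 147.] [[272.8 198.8]] [[273.5 203.9]] [610.  19. 161.] [[278.2 177.3]] [[252.1 203.3]]
45 [558.  33. 144.] [[272.5 200.6]] [[275.1 205. ]] [605.  21. 162.] [[277.6 179.4]] [[254.4 202.5]]
```

```bash
cat >> lib.py <<'E'
def bvec(th,az):
    th,az=np.radians([th,az]);return np.array([np.sin(th)*np.cos(az),np.sin(th)*np.sin(az),np.cos(th)])
def align(b,az=72.5):
    r=down(az);z=r.apply([0,0,1]);q=R.align_vectors([-b],[z])[0]
    w=np.cross(z,-b);return R.from_rotvec(w/np.linalg.norm(w)*np.arctan2(np.linalg.norm(w),z@-b))*r
E
python3 - <<'E'
from lib import *
b=bvec(28,172);M=np.array([574,29.5,151])
p,r=np.array([438.9,270.6,306.9]),down(72.5)
rows(p,r,[(M+178*b,align(b),7)],0)
E
```

```text
CALL [[0,-29,17,-0.2,-3.9,0.7,0],[0,-29,17,0.6,-4,0.6,-0],[0,-29.1,16.9,1.5,-3.9,0.7,-0],[0,-29,16.7,2.3,-4,0.6,-0],[0,-29.1,16.6,3.2,-3.9,0.7,-0],[0,-29.1,16.4,3.9,-4,0.7,-0],[0,-29.2,16,4.7,-3.9,0.6,-0],[0,0,0,0,0,0,0],[0,0,0,0,0,0,0],[0,0,0,0,0,0,0]]
max shift 33.7 turn 4.1
```

>>> jog_arm(moves=[[[0, -29, 17, 0, -3.9, 0.7, 0], [0, -29, 17, 0.6, -4, 0.6, 0], [0, -29, 17, 1.5, -3.9, 0.7, 0], [0, -29, 16.7, 2.3, -4, 0.6, 0], [0, -29, 16.6, 3.2, -3.9, 0.7, 0], [0, -29, 16.4, 3.9, -4, 0.7, 0], [0, -20, 11, 3, -2.5, 0.4, 0], [0, -9, 5, 1.5, -1.4, 0.2, 0], [0, 0, 0, 0, 0, 0, 0], [0, 0, 0, 0, 0, 0, 0]]])

```text
t: 7.7
eef_pos: [491.7, 42.7, 306.9]
tool_rot: [2.224, 1.634, 0.493]
ft_force: [0.9, 0.6, -1.8]
opening: 23.3
grasp_force: 68.7
```

```bash
python3 - <<'E'
from lib import *
wshot('w3');s=sense();print(s['t'],s['eef_pos'],pose()[1].as_matrix().round(3),s['joint_pos'].round(2),s['ft_force'])
T=np.load('pics/w3.npy');im=cv2.imread('pics/w3raw.png')
print(wproj(T,[[574,29.5,151]]))
cv2.imwrite('pics/w3c.png',cv2.resize(im[100:310,140:420],None,fx=2.857,fy=2.857,interpolation=cv2.INTER_CUBIC))
E
```

```text
7.75 [491.76257706  42.76044816 307.02455765] [[ 0.28   0.84   0.465]
 [ 0.957 -0.283 -0.064]
 [ 0.077  0.463 -0.883]] [ 0.29 -0.22 -0.51  2.12  0.09  0.76 -0.58] [-0.25051429  0.17620404 -2.06845937]
[[280.62832495 185.27883625]]
```

View pics/w3c.png

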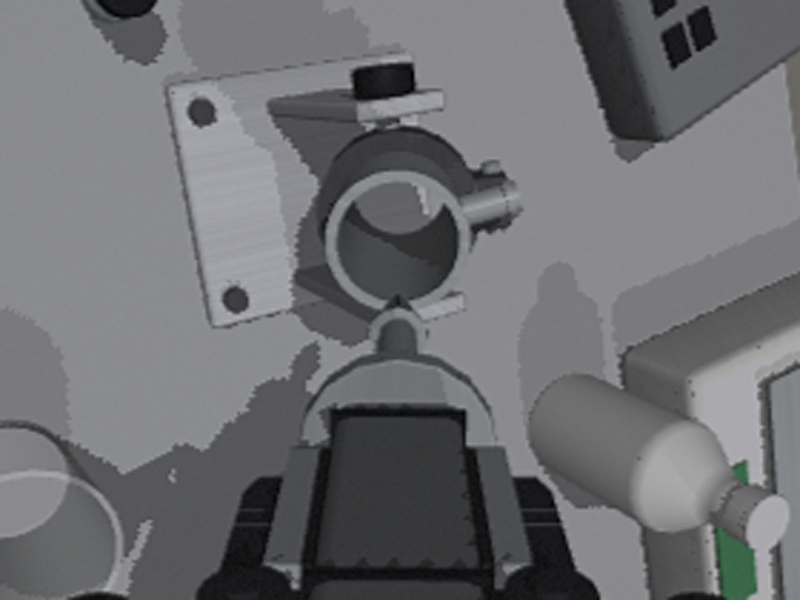

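```bash
cat > fit.py <<'E'
from lib import *
from scipy.optimize import least_squares
T=np.load('pics/w3.npy');k=2.857;off=np.array([140,100])
cr=lambda uv:(uv-off)*k
def frame(v):
    b=bvec(v[2],v[3]);x0=np.cross([-b[1],b[0],0],b);x0=-x0/np.linalg.norm(x0)
    if x0[2]<0:x0=-x0
    x=R.from_rotvec(b*v[4]).apply(x0);return b,x,np.cross(b,x),np.array([v[0],v[1],100])+62*b
def circ(v,r,d=0):
    b,x,y,M=frame(v);a=np.linspace(0,2*np.pi,181);return M-d*b+r*(np.cos(a)[:,None]*x+np.sin(a)[:,None]*y)
def pts(v):
    b,x,y,M=frame(v)
    o=cr(wproj(T,circ(v,26)));i=cr(wproj(T,circ(v,22)));f=cr(wproj(T,circ(v,22,112)));pt=cr(wproj(T,M-22*b+47*x))[0]
    return np.r_[o[:,0].min(),o[:,0].max(),o[:,1].min(),i[:,0].min(),i[:,0].max(),i[:,1].min(),i[:,1].max(),f[:,1].max(),pt]
meas=np.array([326,471,170,337,460,182,302,233,515,198])
if __name__=='__main__':
    def res(v):
        b,x,y,M=frame(v);w=np.ones(10);w[8:]=.5
        return np.r_[(pts(v)-meas)*w,(proj('top',M)[0]-[273.7,193.3])*1.5,(proj('scene',M)[0]-[268.5,205.2])*.7]
    s=least_squares(res,[600,22,28,172,0]);v=s.x;b,x,y,M=frame(v)
    print(v.round(3),'b',b.round(3),'x',x.round(3),'M',M.round(1));print(s.fun.round(1))
    J=np.linalg.inv(s.jac.T@s.jac);print('sd',np.sqrt(np.diag(J))*2)
    Tt=np.linalg.inv(np.array(camera_params('wrist')['mount']));Tt=T@Tt
    print('tip pred',cr(wproj(T,(Tt@np.array([0,0,110.75,1]))[:3])))
    np.save('v.npy',v)
    im=cv2.imread('pics/w3raw.png')[140:240,225:345];c=cv2.resize(im,None,fx=6,fy=6,interpolation=cv2.INTER_CUBIC)
    for r,d in((26,0),(22,0),(22,112)):
        for q in (wproj(T,circ(v,r,d))[::6]-[225,140])*6+2.5:cv2.circle(c,tuple(int(t) for t in q),2,(0,0,255),-1)
    for q in (wproj(T,np.array([M,M-22*b+26*x,M-22*b+47*x]))-[225,140])*6+2.5:cv2.circle(c,tuple(int(t) for t in q),3,(0,255,0),-1)
    cv2.imwrite('pics/fit.png',c)
E
python3 fit.py
```

```text
[5.98331e+02 2.67140e+01 2.66870e+01 1.69661e+02 1.36000e-01] b [-0.442  0.081  0.893] x [ 0.895 -0.026  0.445] M [570.9  31.7 155.4]
[-0.6  0.5  0.3 -0.3  0.3 -0.3  0.2  0.   1.6 -0.4 -1.1  1.5  1.  -2.1]
sd [3.95272883 1.76299529 3.62962775 1.63059457 0.05375348]
tip pred [[400.20724493 296.18802095]]
```

View pics/fit.png

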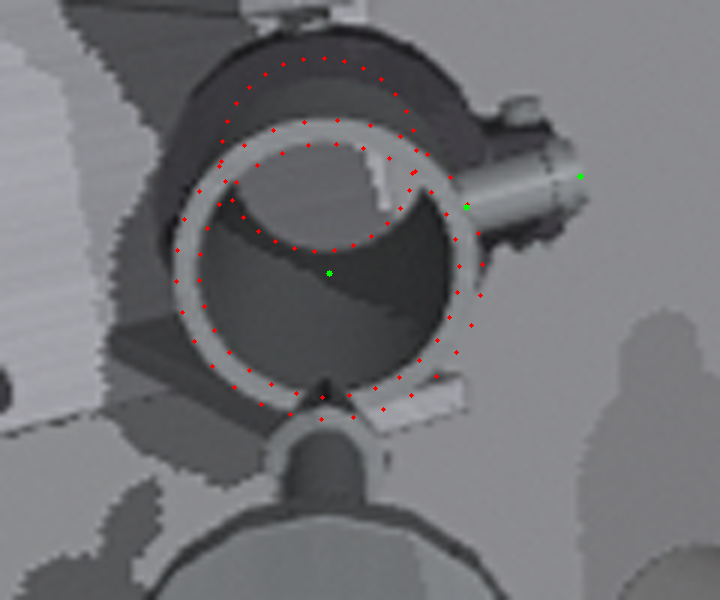

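```bash
cat > fit2.py <<'E'
from fit import *
from scipy.ndimage import map_coordinates
g=cv2.cvtColor(cv2.imread('pics/w3raw.png'),cv2.COLOR_BGR2GRAY).astype(float);g=cv2.GaussianBlur(g,(0,0),.7)
v=np.load('v.npy');ts=np.arange(-3.5,3.51,.1)
def curve(v,r,d):return wproj(T,circ(v,r,d))
for it in range(6):
    obs=[]
    for r,d,sg in((26,0,-1),(22,0,1),(22,112,-1)):
        c=curve(v,r,d);mi=curve(v,22,0).astype(np.float32)
        for j in range(0,180,3):
            tn=c[j+1]-c[j-1 if j else 179];n=np.array([tn[1],-tn[0]])/np.linalg.norm(tn)
            if n@(c[j]-c.mean(0))<0:n=-n
            if d and cv2.pointPolygonTest(mi,tuple(map(float,c[j])),True)<3:continue
            P=c[j]+ts[:,None]*n
            pr=map_coordinates(g,[P[:,1],P[:,0]],order=1);gr=np.gradient(pr)*sg;i=gr.argmax()
            if gr[i]>.6 and 2<i<len(ts)-3 and not(c[j][1]>205 and 265<c[j][0]<295): obs.append((r,d,j,P[i],n))
    def res(v):
        C={k:curve(v,*k) for k in((26,0),(22,0),(22,112))};b,x,y,M=frame(v)
        e=[(C[(r,d)][j]-P)@n for r,d,j,P,n in obs]
        pt=wproj(T,M-22*b+47*x)[0]
        return np.r_[e,(pt-np.array([515,198])/k-off)*.5]
    s=least_squares(res,v,loss='soft_l1',f_scale=.3);v=s.x
b,x,y,M=frame(v);print(len(obs),v.round(3),'b',b.round(3),'x',x.round(3),'M',M.round(1),'rms',np.sqrt(np.median(s.fun**2)))
print('sd',np.sqrt(np.diag(np.linalg.inv(s.jac.T@s.jac)))*.4, proj('top',M),proj('scene',M))
np.save('v2.npy',v)
im=cv2.imread('pics/w3raw.png')[140:240,225:345];c=cv2.resize(im,None,fx=6,fy=6,interpolation=cv2.INTER_CUBIC)
for r,d in((26,0),(22,0),(22,112)):
    for q in (curve(v,r,d)[::6]-[225,140])*6+2.5:cv2.circle(c,tuple(int(t) for t in q),2,(0,0,255),-1)
for q in (wproj(T,np.array([M,M-22*b+26*x,M-22*b+47*x]))-[225,140])*6+2.5:cv2.circle(c,tuple(int(t) for t in q),3,(0,255,0),-1)
cv2.imwrite('pics/fit2.png',c)
E
python3 fit2.py
```

```text
117 [5.99344e+02 2.66680e+01 2.81940e+01 1.69097e+02 1.38000e-01] b [-0.464  0.089  0.881] x [ 0.883 -0.03   0.468] M [570.6  32.2 154.6] rms 0.11272003670766825
sd [0.13726991 0.10992085 0.12500778 0.19406409 0.01993512] [[272.77164861 194.50669521]] [[270.16721204 202.49704474]]
```

View pics/fit2.png

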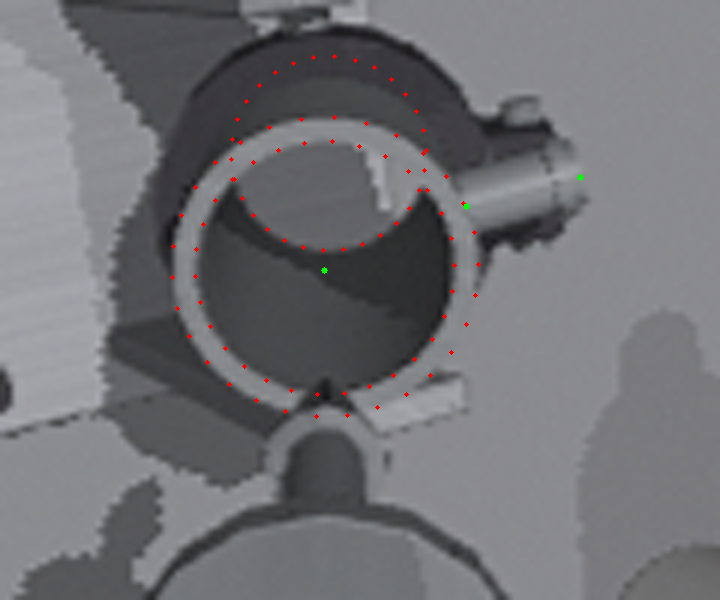

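```bash
cat >> lib.py <<'E'
E
cat > path.py <<'E'
from fit import *
v=np.load('v2.npy');b,x,y,M=frame(v);Q=align(b)
def tgt(rho,deg,z=0):
    a=np.radians(deg);return M+(98.25+z)*b+rho*(np.cos(a)*x-np.sin(a)*y)
def mf():
    s=sense();p,r=pose();d=p+r.apply([0,0,98.25])-M;F=s['ft_force']
    return 'mid in mouth',np.round([d@x,d@y,d@b],1),'F',np.round([F@x,F@y,F@b],2),'tilt',np.degrees(np.arccos(-r.apply([0,0,1])@b)).round(2),'t',s['t']
E
python3 - <<'E'
from path import *
p,r=pose();print(mf())
rows(p,r,[(tgt(0,0,70),Q,2),(tgt(0,0,12),Q,4),(tgt(0,0,0),Q,2)],0)
E
```

```text
('mid in mouth', array([ 1.3, -2.3, 73.6]), 'F', array([-1.19,  0.29, -1.69]), 'tilt', np.float64(1.44), 't', 7.75)
CALL [[0,2.1,-1.3,1.8,-0.2,-0.7,-0.1],[0,2.1,-1.2,1.9,-0.2,-0.7,-0.1],[0,0,-0,14.5,-0,0,-0],[0,0,-0,14.5,-0,0,-0],[0,0,-0,14.5,-0,0,-0],[0,0,-0,14.4,-0,0,-0],[0,0,-0,6,-0,0,-0],[0,0,-0,6,-0,0,-0],[0,0,0,0,0,0,0],[0,0,0,0,0,0,0]]
max shift 14.5 turn 0.7
```

>>> jog_arm(moves=[[[0, 2.1, -1.3, 1.8, -0.2, -0.7, 0], [0, 2.1, -1.2, 1.9, -0.2, -0.7, 0], [0, 0, 0, 14.5, 0, 0, 0], [0, 0, 0, 14.5, 0, 0, 0], [0, 0, 0, 14.5, 0, 0, 0], [0, 0, 0, 14.5, 0, 0, 0], [0, 0, 0, 8, 0, 0, 0], [0, 0, 0, 4, 0, 0, 0], [0, 0, 0, 0, 0, 0, 0], [0, 0, 0, 0, 0, 0, 0]]])

```text
t: 9.0
eef_pos: [524.9, 39.7, 241.5]
tool_rot: [2.216, 1.615, 0.469]
ft_force: [-0.9, 0.0, -1.8]
opening: 22.9
grasp_force: 68.8
```

```bash
python3 - <<'E'
from path import *
p,r=pose();print(mf())
rows(p,r,[(tgt(14,0),Q,3),(tgt(20,0),Q,4)],0)
E
```

```text
('mid in mouth', array([ 0.1, -1.5,  0.1]), 'F', array([-1.62,  0.07, -1.17]), 'tilt', np.float64(0.09), 't', 9.0)
CALL [[0,1.6,4.4,0,0,0,-0.1],[0,1.6,4.3,0.1,0,0.1,-0.1],[0,1.6,4.4,0.1,0,-0,-0.1],[0,0.4,1.5,-0,0,-0,-0],[0,0.4,1.4,-0,0,-0,-0],[0,0.4,1.5,-0,0,-0,-0],[0,0.3,1.4,-0,0,-0,-0],[0,0,0,0,0,0,0],[0,0,0,0,0,0,0],[0,0,0,0,0,0,0]]
max shift 4.7 turn 0.1
```

>>> jog_arm(moves=[[[0, 1.6, 4.4, 0, 0, 0, 0], [0, 1.6, 4.4, 0, 0, 0, 0], [0, 1.6, 4.4, 0, 0, 0, 0], [0, 0.4, 1.5, 0, 0, 0, 0], [0, 0.4, 1.5, 0, 0, 0, 0], [0, 0.4, 1.5, 0, 0, 0, 0], [0, 0.3, 1.4, 0, 0, 0, 0], [0, 0, 0, 0, 0, 0, 0], [0, 0, 0, 0, 0, 0, 0], [0, 0, 0, 0, 0, 0, 0]]])

```text
t: 10.25
eef_pos: [542.4, 40.1, 250.2]
tool_rot: [2.217, 1.615, 0.468]
ft_force: [-0.8, 0.2, -1.6]
opening: 23.3
grasp_force: 68.7
```

```bash
python3 - <<'E'
from path import *
p,r=pose();print(mf(),sense()['ft_torque'])
E
```

```text
('mid in mouth', array([19.5, -0.4, -0.2]), 'F', array([-1.45,  0.27, -0.98]), 'tilt', np.float64(0.11), 't', 10.25) [0.15663106 0.77173064 0.00684986]
```

>>> jog_arm(moves=[[[0, 0, 0, 0, 0, 0, 0], [0, 0.3, 1, 0, 0, 0, 0], [0, 0.3, 1, 0, 0, 0, 0], [0, 0.2, 1, 0, 0, 0, 0], [0, 0, 0, 0, 0, 0, 0], [0, 0, 0, 0, 0, 0, 0], [0, 0, 0, 0, 0, 0, 0], [0, 0, 0, 0, 0, 0, 0], [0, 0, 0, 0, 0, 0, 0], [0, 0, 0, 0, 0, 0, 0]]])

```text
t: 11.5
eef_pos: [545.2, 40.0, 251.7]
tool_rot: [2.217, 1.615, 0.468]
ft_force: [-1.7, 0.4, -2.2]
opening: 23.8
grasp_force: 68.8
```

```bash
python3 - <<'E'
from path import *
for i in range(3):
    print(mf(),sense()['ft_torque']);read_camera('wrist')
wshot('w4')
E
```

```text
('mid in mouth', array([22.7, -0.4, -0.3]), 'F', array([-2.52,  0.43, -1.07]), 'tilt', np.float64(0.1), 't', 11.5) [0.2128279  1.30689427 0.00791195]
('mid in mouth', array([22.7, -0.4, -0.3]), 'F', array([-2.99, -0.67, -0.55]), 'tilt', np.float64(0.1), 't', 11.55) [ 0.17973145  1.25532694 -0.03164876]
('mid in mouth', array([22.8, -0.4, -0.2]), 'F', array([-3.1 , -0.72,  0.52]), 'tilt', np.float64(0.1), 't', 11.6) [0.25963852 1.30247496 0.02358315]
```

```bash
cat >> path.py <<'E'
def seg(a0,a1,c,rho,n=9):
    p,r=pose();C=c[0]*x+c[1]*y
    w=[(tgt(rho,a0+(a1-a0)*i/n)+C,Q,1) for i in range(1,n+1)];return rows(p,r,w,0)
def tq():
    t=sense()['ft_torque'];return 'torque xy',np.round([t@x,t@y],3),'b',np.round(t@b,3)
E
python3 - <<'E'
from path import *
print(tq())
seg(0,45,(1.5,0),21)
E
```

```text
('torque xy', array([0.085, 1.311]), 'b', np.float64(0.003))
CALL [[0,-1.6,0,-0.2,-0,0.1,-0.3],[0,-1.8,0.2,-0,-0,-0,-0],[0,-1.9,0.1,-0,-0,-0,-0],[0,-1.8,-0.1,-0,-0,-0,-0],[0,-1.8,-0.2,-0,-0,-0,-0],[0,-1.8,-0.5,-0,-0,-0,-0],[0,-1.7,-0.5,-0,-0,-0,-0],[0,-1.7,-0.7,-0,-0,-0,-0],[0,-1.6,-0.9,-0,-0,-0,-0],[0,0,0,0,0,0,0]]
max shift 1.9 turn 0.3
```

>>> jog_arm(moves=[[[0, -1.6, 0, 0, 0, 0, 0], [0, -1.8, 0.2, 0, 0, 0, 0], [0, -1.9, 0.1, 0, 0, 0, 0], [0, -1.8, -0.1, 0, 0, 0, 0], [0, -1.8, -0.2, 0, 0, 0, 0], [0, -1.8, -0.5, 0, 0, 0, 0], [0, -1.7, -0.5, 0, 0, 0, 0], [0, -1.7, -0.7, 0, 0, 0, 0], [0, -1.6, -0.9, 0, 0, 0, 0], [0, 0, 0, 0, 0, 0, 0]]])

```text
t: 12.95
eef_pos: [538.6, 25.8, 249.8]
tool_rot: [2.217, 1.615, 0.468]
ft_force: [-1.2, 1.7, -2.2]
opening: 23.2
grasp_force: 68.8
```

```bash
python3 - <<'E'
from path import *
print(mf(),tq())
seg(45,90,(1.5,0),21)
E
```

```text
('mid in mouth', array([ 16.4, -15. ,  -0.1]), 'F', array([-2.09,  1.74, -1.22]), 'tilt', np.float64(0.09), 't', 12.95) ('torque xy', array([0.905, 0.998]), 'b', np.float64(-0.009))
CALL [[0,-1.6,-1.1,-0.1,0,0.1,-0.3],[0,-1.5,-1.1,0,0,-0,-0],[0,-1.3,-1.2,0,0,-0,-0],[0,-1.2,-1.4,0,0,-0,-0],[0,-1.1,-1.5,0,0,-0,-0],[0,-1,-1.5,0,0,-0,-0],[0,-0.8,-1.7,0,0,-0,-0],[0,-0.7,-1.7,0,0,-0,-0],[0,-0.6,-1.7,0,0,-0,-0],[0,0,0,0,0,0,0]]
max shift 1.9 turn 0.3
```

>>> jog_arm(moves=[[[0, -1.6, -1.1, 0, 0, 0, 0], [0, -1.5, -1.1, 0, 0, 0, 0], [0, -1.3, -1.2, 0, 0, 0, 0], [0, -1.2, -1.4, 0, 0, 0, 0], [0, -1.1, -1.5, 0, 0, 0, 0], [0, -1, -1.5, 0, 0, 0, 0], [0, -0.8, -1.7, 0, 0, 0, 0], [0, -0.7, -1.7, 0, 0, 0, 0], [0, -0.6, -1.7, 0, 0, 0, 0], [0, 0, 0, 0, 0, 0, 0]]])

```text
t: 14.2
eef_pos: [525.0, 20.1, 243.3]
tool_rot: [2.216, 1.615, 0.469]
ft_force: [1.2, 2.9, -0.8]
opening: 23.6
grasp_force: 68.8
```

```bash
python3 - <<'E'
from path import *
print(mf(),tq())
seg(90,135,(1.5,0),21)
E
```

```text
('mid in mouth', array([  1.6, -21.1,  -0.1]), 'F', array([ 0.63,  3.03, -1.  ]), 'tilt', np.float64(0.09), 't', 14.2) ('torque xy', array([0.999, 0.24 ]), 'b', np.float64(0.001))
CALL [[0,-0.5,-1.9,-0.1,0,0.1,-0.3],[0,-0.2,-1.8,0,0,-0,-0],[0,-0.1,-1.8,0,0,-0,-0],[0,0.1,-1.8,0,0,-0,-0],[0,0.3,-1.9,0,0,-0,-0],[0,0.4,-1.7,0,0,-0,-0],[0,0.5,-1.8,0,0,-0,-0],[0,0.8,-1.7,0,0,-0,-0],[0,0.8,-1.6,0,0,-0,-0],[0,0,0,0,0,0,0]]
max shift 2.0 turn 0.3
```

>>> jog_arm(moves=[[[0, -0.6, -2, 0, 0, 0, 0], [0, -0.3, -1.9, 0, 0, 0, 0], [0, -0.1, -1.9, 0, 0, 0, 0], [0, 0.1, -1.9, 0, 0, 0, 0], [0, 0.3, -1.9, 0, 0, 0, 0], [0, 0.4, -1.8, 0, 0, 0, 0], [0, 0.5, -1.8, 0, 0, 0, 0], [0, 0.8, -1.7, 0, 0, 0, 0], [0, 0.8, -1.6, 0, 0, 0, 0], [0, 0, 0, 0, 0, 0, 0]]])

```text
t: 15.45
eef_pos: [511.6, 26.6, 235.5]
tool_rot: [2.217, 1.615, 0.468]
ft_force: [3.4, 1.7, 1.1]
opening: 23.2
grasp_force: 68.8
```

```bash
python3 - <<'E'
from path import *
print(mf(),tq())
seg(135,180,(.5,0),21)
E
```

```text
('mid in mouth', array([-14.1, -15. ,  -0.1]), 'F', array([ 3.46,  1.86, -0.48]), 'tilt', np.float64(0.1), 't', 15.45) ('torque xy', array([ 0.522, -0.249]), 'b', np.float64(-0.044))
CALL [[0,0.9,-1.8,-0.1,0,0.1,-0.3],[0,1.2,-1.5,-0,0,0,-0],[0,1.2,-1.3,-0,0,0,-0],[0,1.4,-1.2,-0,0,0,-0],[0,1.4,-1.1,-0,0,0,-0],[0,1.6,-1,-0,0,0,-0],[0,1.6,-0.9,-0,0,0,-0],[0,1.7,-0.6,-0,0,0,-0],[0,1.8,-0.6,-0,0,0,-0],[0,0,0,0,0,0,0]]
max shift 2.0 turn 0.3
```

>>> jog_arm(moves=[[[0, 0.9, -1.7, 0, 0, 0, 0], [0, 1.1, -1.5, 0, 0, 0, 0], [0, 1.2, -1.3, 0, 0, 0, 0], [0, 1.4, -1.2, 0, 0, 0, 0], [0, 1.4, -1.1, 0, 0, 0, 0], [0, 1.6, -1, 0, 0, 0, 0], [0, 1.6, -0.9, 0, 0, 0, 0], [0, 1.7, -0.6, 0, 0, 0, 0], [0, 1.8, -0.6, 0, 0, 0, 0], [0, 0, 0, 0, 0, 0, 0]]])

```text
t: 16.7
eef_pos: [506.8, 41.6, 231.3]
tool_rot: [2.217, 1.615, 0.467]
ft_force: [1.8, -0.4, -0.1]
opening: 23.2
grasp_force: 68.9
```

```bash
python3 - <<'E'
from path import *
print(mf(),tq())
seg(180,225,(.5,0),21)
E
```

```text
('mid in mouth', array([-20.8,  -0.2,  -0.3]), 'F', array([ 1.57, -0.26, -0.95]), 'tilt', np.float64(0.12), 't', 16.7) ('torque xy', array([-0.068, -0.217]), 'b', np.float64(-0.003))
CALL [[0,1.9,-0.2,-0.3,-0,0.1,-0.3],[0,1.8,-0.2,0,-0,0,-0],[0,1.8,-0.1,0,-0,0,-0],[0,1.9,0.1,0,-0,0,-0],[0,1.8,0.3,0,-0,0,-0],[0,1.8,0.4,0,-0,0,-0],[0,1.7,0.5,0,-0,0,-0],[0,1.7,0.8,0,-0,0,-0],[0,1.6,0.8,0,-0,0,-0],[0,0,0,0,0,0,0]]
max shift 1.9 turn 0.3
```

>>> jog_arm(moves=[[[0, 1.9, -0.2, 0, 0, 0, 0], [0, 1.8, -0.2, 0, 0, 0, 0], [0, 1.8, -0.1, 0, 0, 0, 0], [0, 1.9, 0.1, 0, 0, 0, 0], [0, 1.8, 0.3, 0, 0, 0, 0], [0, 1.8, 0.4, 0, 0, 0, 0], [0, 1.7, 0.5, 0, 0, 0, 0], [0, 1.7, 0.8, 0, 0, 0, 0], [0, 1.6, 0.8, 0, 0, 0, 0], [0, 0, 0, 0, 0, 0, 0]]])

```text
t: 17.95
eef_pos: [513.6, 56.1, 233.3]
tool_rot: [2.217, 1.615, 0.467]
ft_force: [0.2, -1.2, -1.5]
opening: 23.2
grasp_force: 68.9
```

```bash
python3 - <<'E'
from path import *
print(mf(),tq())
seg(225,270,(.5,0),21)
E
```

```text
('mid in mouth', array([-14.4,  14.6,  -0.4]), 'F', array([-0.48, -1.09, -1.57]), 'tilt', np.float64(0.12), 't', 17.95) ('torque xy', array([-0.409,  0.44 ]), 'b', np.float64(0.009))
CALL [[0,1.6,0.9,-0.4,-0,0.1,-0.3],[0,1.4,1.2,0,-0,0,-0],[0,1.3,1.2,0,-0,0,-0],[0,1.3,1.4,0,-0,0,-0],[0,1.1,1.4,0,-0,0,-0],[0,0.9,1.6,0,-0,0,-0],[0,0.9,1.6,0,-0,0,-0],[0,0.7,1.7,0,-0,0,-0],[0,0.5,1.8,0,-0,0,-0],[0,0,0,0,0,0,0]]
max shift 1.9 turn 0.3
```

```bash
cat >> path.py <<'E'
def seg2(a0,a1,c,rho,n=7):
    p,r=pose();C=c[0]*x+c[1]*y
    return rows(p,r,[(tgt(rho,a0)+C,Q,1)]+[(tgt(rho,a0)+C,Q,1)]+[(tgt(rho,a0+(a1-a0)*i/n)+C,Q,1) for i in range(1,n+1)],0)
E
python3 - <<'E'
from path import *
seg2(226,270,(0,1.3),21.5)
E
```

```text
CALL [[0,1.7,-1.1,-0.4,-0,0.1,-0.3],[0,0,-0,0,-0,0,-0],[0,2,1.3,0,-0,0,-0],[0,1.7,1.6,0,-0,0,-0],[0,1.6,1.7,0,-0,0,-0],[0,1.5,1.9,0,-0,0,-0],[0,1.1,2,0,-0,0,-0],[0,1,2.2,0,-0,0,-0],[0,0.7,2.2,0,-0,0,-0],[0,0,0,0,0,0,0]]
max shift 2.4 turn 0.3
```

>>> jog_arm(moves=[[[0, 1.7, -1.1, 0, 0, 0, 0], [0, 0, 0, 0, 0, 0, 0], [0, 2, 1.3, 0, 0, 0, 0], [0, 1.7, 1.6, 0, 0, 0, 0], [0, 1.6, 1.7, 0, 0, 0, 0], [0, 1.5, 1.9, 0, 0, 0, 0], [0, 1.1, 2, 0, 0, 0, 0], [0, 1, 2.2, 0, 0, 0, 0], [0, 0.7, 2.2, 0, 0, 0, 0], [0, 0, 0, 0, 0, 0, 0]]])

```text
t: 19.2
eef_pos: [526.9, 63.6, 239.6]
tool_rot: [2.217, 1.615, 0.468]
ft_force: [-0.8, -0.5, -1.9]
opening: 23.3
grasp_force: 68.9
```

```bash
python3 - <<'E'
from path import *
print(mf(),tq())
seg(270,315,(.8,1),21.5)
E
```

```text
('mid in mouth', array([ 0.2, 22.6, -0.3]), 'F', array([-1.61, -0.43, -1.38]), 'tilt', np.float64(0.09), 't', 19.2) ('torque xy', array([-0.444,  0.841]), 'b', np.float64(0.022))
CALL [[0,0.3,2.4,-0.3,-0,0.1,-0.3],[0,0.2,1.9,0,-0,-0,-0],[0,0.1,1.8,0,-0,-0,-0],[0,-0.1,1.9,-0,-0,-0,-0],[0,-0.3,1.9,-0,-0,-0,-0],[0,-0.4,1.8,-0,-0,-0,-0],[0,-0.6,1.8,-0,-0,-0,-0],[0,-0.7,1.7,-0,-0,-0,-0],[0,-0.9,1.7,-0,-0,-0,-0],[0,0,0,0,0,0,0]]
max shift 2.4 turn 0.3
```

>>> jog_arm(moves=[[[0, 0.3, 2.4, 0, 0, 0, 0], [0, 0.2, 1.9, 0, 0, 0, 0], [0, 0.1, 1.9, 0, 0, 0, 0], [0, -0.1, 1.9, 0, 0, 0, 0], [0, -0.3, 1.9, 0, 0, 0, 0], [0, -0.4, 1.8, 0, 0, 0, 0], [0, -0.6, 1.8, 0, 0, 0, 0], [0, -0.7, 1.7, 0, 0, 0, 0], [0, -0.9, 1.7, 0, 0, 0, 0], [0, 0, 0, 0, 0, 0, 0]]])

```text
t: 20.45
eef_pos: [540.5, 56.4, 247.6]
tool_rot: [2.217, 1.615, 0.468]
ft_force: [-1.3, -1.0, -1.2]
opening: 23.2
grasp_force: 68.9
```

```bash
python3 - <<'E'
from path import *
print(mf(),tq())
seg(315,362,(1.3,.8),21.5)
E
```

```text
('mid in mouth', array([16.2, 15.8, -0.2]), 'F', array([-1.67, -1.01, -0.57]), 'tilt', np.float64(0.09), 't', 20.45) ('torque xy', array([-0.052,  1.133]), 'b', np.float64(0.019))
CALL [[0,-1,1.9,-0.2,0,0.1,-0.3],[0,-1.2,1.5,-0,0,-0,-0],[0,-1.3,1.5,-0,0,-0,-0],[0,-1.5,1.2,-0,0,-0,-0],[0,-1.6,1.2,-0,0,-0,-0],[0,-1.7,1,-0,0,-0,-0],[0,-1.7,0.8,-0,0,-0,-0],[0,-1.9,0.7,-0,0,-0,-0],[0,-1.9,0.5,-0,0,-0,-0],[0,0,0,0,0,0,0]]
max shift 2.2 turn 0.3
```

>>> jog_arm(moves=[[[0, -1, 1.9, 0, 0, 0, 0], [0, -1.2, 1.5, 0, 0, 0, 0], [0, -1.3, 1.5, 0, 0, 0, 0], [0, -1.5, 1.2, 0, 0, 0, 0], [0, -1.6, 1.2, 0, 0, 0, 0], [0, -1.7, 1, 0, 0, 0, 0], [0, -1.7, 0.8, 0, 0, 0, 0], [0, -1.9, 0.7, 0, 0, 0, 0], [0, -1.9, 0.5, 0, 0, 0, 0], [0, 0, 0, 0, 0, 0, 0]]])

```text
t: 21.7
eef_pos: [545.0, 40.2, 251.6]
tool_rot: [2.217, 1.615, 0.468]
ft_force: [-2.2, 1.3, -1.7]
opening: 23.2
grasp_force: 69.0
```

```bash
python3 - <<'E'
from path import *
print(mf(),tq())
p,r=pose()
p,r=rows(p,r,[(tgt(22.5,2),Q,3)],0)
p,r=rows(p,r,[(tgt(0,0),Q,4),(tgt(0,0,20),Q,2),(tgt(0,0,80),Q,4)],0)
E
```

```text
('mid in mouth', array([22.5, -0.2, -0.2]), 'F', array([-2.76,  1.27, -0.36]), 'tilt', np.float64(0.1), 't', 21.7) ('torque xy', array([0.43 , 1.169]), 'b', np.float64(-0.047))
CALL [[0,-0.2,0,-0.1,0,0,-0.1],[0,-0.3,0.1,-0,0,0.1,-0.1],[0,-0.2,0,-0.1,0,-0,-0.1],[0,0,0,0,0,0,0],[0,0,0,0,0,0,0],[0,0,0,0,0,0,0],[0,0,0,0,0,0,0],[0,0,0,0,0,0,0],[0,0,0,0,0,0,0],[0,0,0,0,0,0,0]]
max shift 0.3 turn 0.1
CALL [[0,-1.2,-5.5,0,0,-0,-0],[0,-1.3,-5.5,0,0,-0,-0],[0,-1.2,-5.5,0,0,-0,-0],[0,-1.2,-5.5,0,0,-0,-0],[0,-0,0,-10,0,-0,-0],[0,-0,0,-10,0,-0,-0],[0,-0,0,-15,0,-0,-0],[0,-0,0,-15,0,-0,-0],[0,-0,0,-15,0,-0,-0],[0,-0,0.1,-15,0,-0,-0]]
max shift 15.0 turn 0.0
```

>>> jog_arm(moves=[[[0, -0.5, 0, 0, 0, 0, 0], [0, -0.5, 0, 0, 0, 0, 0], [0, 0, 0, 0, 0, 0, 0], [0, 0, 0, 0, 0, 0, 0], [0, -1, -5.5, 0, 0, 0, 0], [0, -1, -5.5, 0, 0, 0, 0], [0, -1, -5.5, 0, 0, 0, 0], [0, -1, -5.5, 0, 0, 0, 0], [0, 0, 0, -10, 0, 0, 0], [0, 0, 0, -10, 0, 0, 0]]])

```text
t: 22.95
eef_pos: [515.9, 43.8, 259.6]
tool_rot: [2.216, 1.615, 0.469]
ft_force: [-0.3, -0.1, -1.2]
opening: 23.1
grasp_force: 68.8
```

>>> jog_arm(moves=[[[0, 0, 0, -15, 0, 0, 0], [0, 0, 0, -15, 0, 0, 0], [0, 0, 0, -15, 0, 0, 0], [0, 0, 0, -15, 0, 0, 0], [0, 0, 0, -10, 0, 0, 0], [0, 0, 0, -5, 0, 0, 0], [0, 0, 0, 0, 0, 0, 0], [0, 0, 0, 0, 0, 0, 0], [0, 0, 0, 0, 0, 0, 0], [0, 0, 0, 0, 0, 0, 0]]])

```text
t: 24.2
eef_pos: [481.0, 50.4, 324.4]
tool_rot: [2.217, 1.615, 0.467]
ft_force: [-0.1, -0.2, -1.0]
opening: 23.2
grasp_force: 68.8
```

```bash
python3 - <<'E'
from path import *
print(mf(),tq())
p,r=pose();print(p)
D=R.from_rotvec([2.533,1.8575,.001])
rows(p,r,[((439.2,270.5,308),D,9)],0)
E
```

```text
('mid in mouth', array([-0.3,  0.8, 94.5]), 'F', array([-0.56, -0.19, -0.84]), 'tilt', np.float64(0.11), 't', 24.2) ('torque xy', array([0.133, 0.655]), 'b', np.float64(-0.025))
[481.04918319  50.39331244 324.35942641]
CALL [[0,21.9,-11.7,-2.8,3.1,-0.4,-0],[0,21.8,-11.8,-2.3,3.1,-0.3,-0.1],[0,21.9,-11.9,-1.7,3.1,-0.4,-0],[0,21.9,-12,-1.3,3.1,-0.3,-0.1],[0,21.9,-12,-0.7,3.1,-0.4,0],[0,21.8,-12,-0.3,3.1,-0.3,-0],[0,21.9,-12,0.3,3.1,-0.4,-0.1],[0,21.9,-12,0.8,3.1,-0.3,-0],[0,21.9,-11.9,1.3,3.1,-0.4,-0.1],[0,0,0,0,0,0,0]]
max shift 25.0 turn 3.1
```

>>> jog_arm(moves=[[[0, 21.9, -11.7, -2.8, 3.1, -0.4, 0], [0, 21.8, -11.8, -2.3, 3.1, -0.3, -0.1], [0, 21.9, -11.9, -1.7, 3.1, -0.4, 0], [0, 21.9, -12, -1.3, 3.1, -0.3, -0.1], [0, 21.9, -12, -0.7, 3.1, -0.4, 0], [0, 21.8, -12, -0.3, 3.1, -0.3, 0], [0, 21.9, -12, 0.3, 3.1, -0.4, -0.1], [0, 21.9, -12, 0.8, 3.1, -0.3, 0], [0, 21.9, -11.9, 1.3, 3.1, -0.4, -0.1], [0, 0, 0, 0, 0, 0, 0]]])

```text
t: 25.45
eef_pos: [439.6, 272.1, 307.9]
tool_rot: [-2.53, -1.861, -0.003]
ft_force: [-0.5, -0.3, -0.9]
opening: 23.8
grasp_force: 68.9
```

>>> jog_arm(moves=[[[0, 0, 0, 0, 0, 0, 0], [0, 0, 0, 0, 0, 0, 0], [0, 0, 0, 0, 0, 0, 0], [0, 0, 0, 0, 0, 0, 0], [0, 0, 0, 0, 0, 0, 0], [0, 0, 0, 0, 0, 0, 0], [0, 0, 0, 0, 0, 0, 0], [0, 0, 0, 0, 0, 0, 0], [0, 0, 0, 0, 0, 0, 0], [0, 0, 0, 0, 0, 0, 0]]])

```text
t: 26.7
eef_pos: [439.2, 270.6, 308.3]
tool_rot: [2.532, 1.858, 0.002]
ft_force: [-0.0, -0.1, -1.0]
opening: 23.3
grasp_force: 68.9
```

```bash
python3 - <<'E'
from path import *
p,r=pose();print(p,r.as_matrix()[:,2],sense()['opening'])
D=R.from_rotvec([2.533,1.8575,.001])
rows(p,r,[((439.2,270.5,296),D,2),((439.2,270.5,136),D,8)],0)
wshot('w5');T=np.load('pics/w5.npy');im=cv2.imread('pics/w5raw.png')[140:290,180:380]
cv2.imwrite('pics/w5c.png',cv2.resize(im,None,fx=4,fy=4,interpolation=cv2.INTER_CUBIC))
s=np.array([438.9,270,100.])
a=np.linspace(0,6.28,9);print(((wproj(T,s+np.c_[13.5*np.cos(a),13.5*np.sin(a),0*a])-[180,140])*4).round(), ((wproj(T,p+r.apply([0,0,110.75]))-[180,140])*4).round())
E
```

```text
[439.19455155 270.55871824 308.32823381] [ 1.62339309e-03 -1.47493880e-04 -9.99998671e-01] 23.294452043481435
CALL [[0,-0,0,6.2,0,-0,0],[0,-0.1,0,6.1,0,-0,0],[0,-0,-0,20,0,-0,0],[0,-0,-0.1,20,0,-0,0],[0,-0,0,20,0,-0,0],[0,-0,-0,20,0,-0,0],[0,-0,-0.1,20,0,-0,0],[0,-0,0,20,0,-0,0],[0,-0,-0,20,0,-0,0],[0,-0,-0.1,20,0,-0,0]]
max shift 20.0 turn 0.0
[[443. 135.]
 [420. 107.]
 [383. 103.]
 [354. 127.]
 [351. 163.]
 [375. 190.]
 [411. 193.]
 [439. 170.]
 [443. 135.]] [[400. 255.]]
```

View pics/w5c.png

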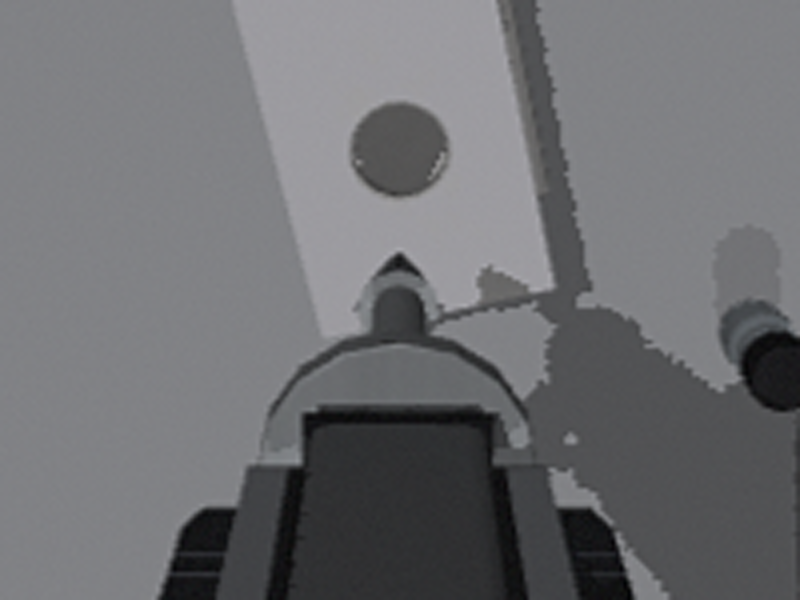

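>>> jog_arm(moves=[[[0, 0, 0, 10, 0, 0, 0], [0, 0, 0, 20, 0, 0, 0], [0, 0, 0, 22, 0, 0, 0], [0, 0, 0, 22, 0, 0, 0], [0, 0, 0, 22, 0, 0, 0], [0, 0, 0, 22, 0, 0, 0], [0, 0, 0, 22, 0, 0, 0], [0, 0, 0, 18, 0, 0, 0], [0, 0, 0, 10, 0, 0, 0], [0, 0, 0, 4, 0, 0, 0]]])

```text
t: 28.0
eef_pos: [439.4, 270.5, 135.9]
tool_rot: [2.532, 1.858, 0.001]
ft_force: [0.9, -0.4, -1.0]
opening: 23.0
grasp_force: 68.8
```

>>> jog_arm(moves=[[[0, 0, 0, 2, 0, 0, 0], [0, 0, 0, 2, 0, 0, 0], [0, 0, 0, 2, 0, 0, 0], [0, 0, 0, 2, 0, 0, 0], [0, 0, 0, 1, 0, 0, 0], [0, 0, 0, 0.5, 0, 0, 0], [0, 0, 0, 0, 0, 0, 0], [0, 0, 0, 0, 0, 0, 0], [0, 0, 0, 0, 0, 0, 0], [0, 0, 0, 0, 0, 0, 0]]])

```text
t: 29.25
eef_pos: [439.5, 270.6, 126.9]
tool_rot: [2.532, 1.858, 0.002]
ft_force: [0.8, 1.2, -2.0]
opening: 23.1
grasp_force: 68.8
```

>>> jog_arm(moves=[[[0, 0, 0, 0.5, 0, 0, 0], [0, 0, 0, 0.4, 0, 0, 0], [0, 0, 0, 0, 0, 0, 0], [0, 0, 0, 0, 0, 0, 0], [35, 0, 0, 0, 0, 0, 0], [50, 0, 0, 0, 0, 0, 0], [80, 0, 0, 0, 0, 0, 0], [100, 0, 0, 0, 0, 0, 0], [100, 0, 0, 0, 0, 0, 0], [100, 0, 0, 0, 0, 0, 0]]])

```text
t: 30.5
eef_pos: [439.5, 270.5, 126.0]
tool_rot: [2.532, 1.858, 0.002]
ft_force: [-0.2, -0.9, -0.3]
opening: 85.4
grasp_force: 0.0
```

>>> jog_arm(moves=[[[100, 0, 0, 0, 0, 0, 0], [100, 0, 0, -8, 0, 0, 0], [100, 0, 0, -15, 0, 0, 0], [100, 0, 0, -20, 0, 0, 0], [100, 0, 0, -25, 0, 0, 0], [100, 0, 0, -25, 0, 0, 0], [100, 0, 0, -25, 0, 0, 0], [100, 0, 0, -15, 0, 0, 0], [100, 0, 0, 0, 0, 0, 0], [100, 0, 0, 0, 0, 0, 0]]])

```text
t: 31.75
eef_pos: [438.9, 270.1, 258.2]
tool_rot: [2.532, 1.858, -0.0]
ft_force: [1.2, 0.0, -0.8]
opening: 85.3
grasp_force: 0.0
```

```bash
python3 - <<'E'
from lib import *
wshot('w6');T=np.load('pics/w6.npy');g=cv2.cvtColor(cv2.imread('pics/w6raw.png'),cv2.COLOR_BGR2GRAY).astype(float)
s=sense();print(s['eef_pos'],s['opening'],s['t'])
# handle-top edges vs prediction: lateral and vertical profiles through predicted top centre
o=np.array([438.9,270,172.]);a=np.radians(72.5);ex=np.array([np.cos(a),np.sin(a),0]);ey=np.array([-ex[1],ex[0],0])
for e in(ex,ey):
    print([int(g[int(round(v)),int(round(u))]) for u,v in wproj(T,o+np.arange(-20,20.1,1)[:,None]*e)])
# same measure in the before-grasp image
T=np.load('pics/w2.npy');g=cv2.cvtColor(cv2.imread('pics/w2raw.png'),cv2.COLOR_BGR2GRAY).astype(float)
for e in(ex,ey):
    print([int(g[int(round(v)),int(round(u))]) for u,v in wproj(T,o+np.arange(-20,20.1,1)[:,None]*e)])
E
```

```text
[438.80676655 270.06660396 257.9928796 ] 84.90973909468366 31.8
[115, 118, 141, 139, 139, 140, 139, 138, 67, 84, 88, 87, 87, 88, 86, 87, 88, 89, 87, 88, 87, 87, 89, 88, 88, 88, 89, 89, 82, 79, 63, 44, 45, 23, 32, 45, 43, 41, 44, 41, 43]
[92, 92, 92, 91, 91, 92, 92, 94, 84, 54, 70, 81, 88, 87, 87, 88, 87, 88, 87, 89, 87, 87, 87, 87, 89, 89, 87, 88, 88, 88, 84, 79, 56, 104, 143, 140, 140, 139, 140, 139, 138]
[115, 115, 116, 116, 68, 72, 71, 74, 70, 84, 88, 87, 87, 86, 85, 87, 88, 87, 87, 88, 88, 87, 87, 88, 88, 88, 87, 87, 82, 78, 70, 44, 42, 23, 29, 44, 42, 41, 43, 42, 42]
[91, 93, 94, 93, 93, 93, 92, 93, 66, 62, 70, 85, 87, 87, 86, 87, 87, 88, 88, 89, 88, 88, 88, 87, 87, 86, 87, 88, 88, 87, 79, 76, 36, 144, 139, 139, 139, 138, 137, 139, 134]
```

Profiles of the handle top match those from before the grasp to within about 1 mm, so the tool hangs upright in its slot and is released.

```bash
python3 -c "
from cell import *
print(sign_off())"
```

```text
the job is handed in; nothing more can be done
None
```

I ran the cone blade once clockwise round the open sleeve's inner edge, from the side port back to it, at an estimated 1.5–4 N. The tool now hangs upright and released in its slot, and I handed the job in at about 32 s; the interface gave no verdict.

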